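# Charge milling cylinders through a funnel into a slide-in receiving box

## Robot

A 6-joint arm with a two-finger parallel gripper is mounted at the origin on a cart in front of the work surface, level with it; the furniture and walls round the work are solid. World frame = base frame: x ahead of the robot, y to its left, z up, the work surface at z = 0. Lengths are in m, angles in rad, forces in N, time in s.
With the tool pointing down it reaches from about 0.35 to 0.975 m from the base axis. Payload 4.9 kg.
Tool frame: the origin (TCP) lies at the very end of the fingers, on their centre line; the grasp point (between the pads) lies 19 mm behind it (ctrl.pinch_z is the distance from the TCP to the grasp point, in m); z points along the fingers, y is the direction in which the jaws open and shut (so a half turn about z gives the same grasp; the last joint's range is limited). The gripper opens to 85 mm and grips with 20 to 120 N. Pads are 22 mm wide; open, the fingers measure 114 mm over their backs; the gripper's body (76 mm by 85 mm) begins 54 mm behind the grasp point. The pads swing forward as they close: fully open they stand 13 mm farther back than shut.
Start: joints at [-1.282, 0.053, 1.613, -0, 1.476, -0.119], TCP at [0.248, -0.574, 0.231] pointing down, gripper open.
Joint ranges: [-3.01, 3.01], [-1.01, 2.22], [0.06, 2.58], [-1.02, 4.17], [0.09, 2.62], [-3.14, 3.14]. Speed limits (rad/s): [2.57, 2.57, 3.14, 3.14, 3.14, 3.14].

## Interface

Orientations are given as a rotation vector (axis times angle).
In Python, from station import ctrl gives the robot as it stands.
- The arm moves only by the tool carry_out, never from a script. Its argument "series" is a list of rows, each a list of 7 numbers: the shift along the world's x, y, z each as a share of 0.025 m, from -1 to 1, then the turn, a rotation vector about the world's x, y, z each as a share of 0.1 rad, from -1 to 1, then the opening, from 0 (shut) to 1 (fully open). A call has 1 to 12 rows; each row shifts and turns the commanded pose from where the row before left it; what a row does not reach is not made up. A row lasts 1/10 s, in which the tool goes at most 50 mm and 8.59 degrees, less where a joint would pass 70% of its speed; a pose out of reach is approached as far as the arm can. A call with a number of a shift or a turn outside -1 to 1 is refused whole. A call with a gripper value outside its range is refused whole. The fingers move at their own pace and stop on an object; "grip_force" is the grip in N (left out, the last holds). Time passes only in rows, so rows that do not move let the fingers close. It gives the time, the measured TCP pose, the force and the opening at its end, in the units of the state.
- ctrl.get_obs(): the state, without advancing time (a new reading comes with each control period).
- ctrl.get_image(name): name is "scene" or "top" or "wrist"; returns a dict with "frame" (400x640x3 uint8, blue, green, red), "fx", "fy", "cx", "cy" (pixels), "k1" (the pictures are not rectified: a ray, as slopes to the right and down, at radius r is drawn at 1 + k1 r^2 times it, then the intrinsics apply), "R" (3x3) and "t" (3): a world point X has camera coordinates R X + t; the wrist camera has in their place "hand_eye" (4x4, takes a point from camera to tool coordinates, whose origin is the TCP and whose axes are the flange's). Camera axes: x right, y down, z forward; pixel columns grow to the right and rows downward; lengths in m; the calibration is good to about 2 mm. A picture is of the moment at which its call begins: read the wrist's pose just before it. There is no depth.
- ctrl.finish_job(): hands the job in, once; it reports no verdict.
Trained networks look in a picture, given as the dict that the camera call returned (one of the last four; its "shot" number tells which), for a name from the list of things; names that differ only in an ending like _2 or _b are one class to them, and where a whole thing is asked for, a point or a joint stands for the part that bears it (a point fixed in the world has none). Each returns a list of dicts, best first, with "p" (0 to 1); they miss things now and then, are a little off and sometimes report something else, mostly with a low value. They report only what shows in the picture. A call takes as long as a camera call.
- ctrl.trace(picture, name): "mask" (400x640 bool, what is visible of it) and "rect" ([left, top, width, height] as shares, 0 to 1, of the picture: columns of its width, rows of its height, round what is visible of it).
- ctrl.mark_of(picture, name): "position" ([column, row] as shares, 0 to 1, of the picture: columns of its width, rows of its height: a listed point, or the origin of a listed thing).
The state is a dict: "t": time; "q": joint angles; "dq": joint speeds; "effort": joint torques, N m; "tool_pos": TCP position; "tool_rot": TCP orientation; "contact_force": force on the tool from outside, world axes, zero at the start; "wrist_torque": the same for the moment, N m; "opening": finger opening in m.
Only numpy, scipy, OpenCV 4.12 (cv2) and the standard library are available. Lean on these libraries where they do the work, as an engineer would, in place of code of your own. Each camera call takes 0.05 s, during which the arm holds its last target.

## Task

Push the receiving box along its rail until it is fully home against the stop under the funnel, then swing the catch lever through its quarter turn to its end stop so the box is held. Then pick up the pan by its bridge handle and tip all three ceramic cylinders through the funnel into the box, and put the empty pan back down upright on the bench. Do not shift or knock over the two bottles and the beaker standing around.

Things in the scene. Friction and masses are not known exactly. Their poses are not given: they have to be found in the camera images.
- station: Fixed aluminium base on the bench; origin on the bench below the funnel's axis. +y: along the rail, from the funnel to the drawn-out box; z up; +x away from the robot. Plate 8 mm thick, x -55 to 55 mm, y -160 to 245 mm. A column behind (x 62 to 78 mm, 60 mm wide, 88 mm high) carries the funnel. Stop at the -y end.
- funnel_mouth (a point): Centre of the round mouth of the fixed steel funnel, in the plane of its rim, 140 mm above the bench; axes as the station. Rim 90 mm in outer radius; the cone narrows to a straight spout of 48 mm outer radius from 88 down to 66 mm above the bench; wall 3 mm.
- carriage (a joint): Travel of the receiving box along the rail, m: 0 drawn out (box centre 140 mm to the station's +y of the funnel axis), 0.14 fully home at the stop, centred under the funnel; growing values move it to -y. Stays where left; about 3 N moves it. The box is open-topped grey plastic, 104 mm across x 116 mm along the rail, 18 to 60 mm above the bench.
- push_bar (a point): Middle of the outer (+y) face of the black push bar on the box's outer end, 44 mm above the bench, 80 mm from the box's centre; axes as the station. Bar 60 mm long across the rail, 33 to 55 mm above the bench. With the box home this face is 10 mm inside the funnel's rim seen from above: an upright gripper may strike the funnel, so lean it away to +y.
- box_floor (a point): Centre of the box's inner floor, 22 mm above the bench; moves with the box; axes as the station. The inside measures 96 mm (x) x 108 mm (y) x 38 mm deep.
- catch (a joint): Angle of the catch lever, rad: 0 open, lever pointing along the station's -y; it grows clockwise seen from above to 1.571 at the end stop, closed, lever pointing along the station's -x (towards the robot). Stays where left; about 2 N at the knob turns it.
- catch_pivot (a point): Point on the upright axis of the catch lever, 48 mm above the bench, 125 mm to -y of the funnel axis; axes as the station (it does not turn).
- catch_knob (a point): Middle of the upright black knob at the lever's end, 80 mm from the pivot axis, 74 mm above the bench: a cylinder 20 mm in diameter, 50 to 95 mm above the bench. A steel claw arm, 66 mm long, 53 to 60 mm above the bench, turns with the lever, 90 degrees clockwise of it.
- pan_grip (a point): Centre of the loose aluminium pan's bridge handle, 94 mm above its underside: a black bar 18 mm thick (x), 83 mm long (y), 24 mm high. Pan 118 mm long (x), 87 mm wide, walls 42 mm high, closed at the back (+x), open at the mouth (-x); z up. About 0.25 kg.
- pan_lip (a point): Middle of the upper edge of the pan floor at its open mouth: 59 mm to -x of the handle centre and 77 mm below it, in the pan's axes. The floor falls by 0.1 rad from here to the back, so the cylinders stay at the back while the pan is level; they roll out when the mouth is lowered by some 30 to 50 degrees.
- rod0: One of three alike white ceramic cylinders, 24 mm in diameter and 62 mm long, about 70 g; origin at its centre, y along its axis. At the start they lie across the pan (along its y), side by side against its back wall.
- rod1: One of three alike white ceramic cylinders, 24 mm in diameter and 62 mm long, about 70 g; origin at its centre, y along its axis. At the start they lie across the pan (along its y), side by side against its back wall.
- rod2: One of three alike white ceramic cylinders, 24 mm in diameter and 62 mm long, about 70 g; origin at its centre, y along its axis. At the start they lie across the pan (along its y), side by side against its back wall.
- bottle_a_mid (a point): Bystander: white capped bottle, 62 x 62 x 142 mm, standing loose on the bench; this point is on its axis 70 mm up.
- bottle_b_mid (a point): Bystander: another such bottle, 62 x 62 x 142 mm, standing loose behind the station near the catch; point on its axis 70 mm up.
- beaker_mid (a point): Bystander: glass beaker 75 mm in diameter, 94 mm high, standing loose on the bench; point on its axis 47 mm up.

How it is judged:
On the way, in this order (a step that is already met when the one before it is completed fails the run):
1. the box is fully home against the stop under the funnel (value of joint carriage above 0.134 m), for 0.2 s.
2. with the box home, the catch lever is turned to its end stop (value of joint carriage above 0.134 m and value of joint catch above 1.45 rad), for 0.2 s.
3. all three cylinders lie in the box, which is home and held by the catch (all of step 2 and x of rod0 in the frame of box_floor between -0.052 and 0.052 m and y of rod0 in the frame of box_floor between -0.058 and 0.058 m and z of rod0 in the frame of box_floor between 0 and 0.06 m and x of rod1 in the frame of box_floor between -0.052 and 0.052 m and y of rod1 in the frame of box_floor between -0.058 and 0.058 m and z of rod1 in the frame of box_floor between 0 and 0.06 m and x of rod2 in the frame of box_floor between -0.052 and 0.052 m and y of rod2 in the frame of box_floor between -0.058 and 0.058 m and z of rod2 in the frame of box_floor between 0 and 0.06 m), for 0.2 s.
At the end, for the whole second after the job is handed in: The box is home (joint over 0.134 of 0.14 m), the catch closed (over 1.45 of 1.571 rad), all three cylinders lie inside the box below its rim, and the pan stands upright on the bench (within 0.08 rad, handle 88 to 100 mm up) (all of step 3 and angle between pan_grip's own z axis and vertical below 0.08 rad and height (world z) of pan_grip between 0.088 and 0.1 m); the robot touches nothing.
It fails at once if the first white bottle is shifted by more than 30 mm or tipped (distance of bottle_a_mid from where it was at the start of the episode above 0.03 m or angle between bottle_a_mid's own z axis and vertical above 0.35 rad).
It fails at once if the beaker is shifted by more than 30 mm or tipped (distance of beaker_mid from where it was at the start of the episode above 0.03 m or angle between beaker_mid's own z axis and vertical above 0.35 rad).
It fails at once if the second white bottle is shifted by more than 30 mm or tipped (distance of bottle_b_mid from where it was at the start of the episode above 0.03 m or angle between bottle_b_mid's own z axis and vertical above 0.35 rad).
It also fails if it takes over 72 s, if anything falls off the work surface, if the arm or the gripper's body presses on something with over 40 N, if the wrist force passes 120 N, or if a joint passes its speed limit or range.

## Working session

There is one attempt and no reset: what is moved stays moved. The work goes in short steps, Python scripts to look and compute and a tool call to move; the robot and the scene stay as the last step left them, time stands still between calls to the robot, and variables do not carry over. Pictures are saved under pics/ and viewed, and the job is handed in when it is done.

Besides the shell and the picture viewer there is one more tool, called after "Call:" as name(argument=value, ...) on one line, values as JSON. carry_out: Moves the arm, as the interface text tells. Shift numbers are shares of 0.025 m and turn numbers shares of 0.1 rad, none past 1 either way. Its arguments: {"type":"object","properties":{"series":{"type":"array"},"grip_force":{"type":"number"}},"required":["series"]}

```bash
mkdir -p pics; ls; cat > h.py <<'E'
import numpy as np, cv2
from station import ctrl
from scipy.spatial.transform import Rotation as Ro
def grab(n):
    o=ctrl.get_obs(); im=ctrl.get_image(n)
    if n=='wrist':
        T=np.eye(4);T[:3,:3]=Ro.from_rotvec(o['tool_rot']).as_matrix();T[:3,3]=o['tool_pos']
        M=T@np.array(im['hand_eye']);im['Rw']=M[:3,:3];im['C']=M[:3,3]
    else:
        R=np.array(im['R']);t=np.array(im['t']);im['Rw']=R.T;im['C']=-R.T@t
    return im
def ray(im,p):
    u=(p[0]*640-im['cx'])/im['fx'];v=(p[1]*400-im['cy'])/im['fy']
    x,y=u,v
    for _ in range(20):
        s=1+im['k1']*(x*x+y*y);x,y=u/s,v/s
    d=im['Rw']@np.array([x,y,1.]);return im['C'],d/np.linalg.norm(d)
def atz(im,p,z):
    C,d=ray(im,p);return C+d*(z-C[2])/d[2]
def tri(rs):
    A=np.zeros((3,3));b=np.zeros(3)
    for C,d in rs:
        P=np.eye(3)-np.outer(d,d);A+=P;b+=P@C
    X=np.linalg.solve(A,b);return X,[round(float(np.linalg.norm((np.eye(3)-np.outer(d,d))@(X-C))),4) for C,d in rs]
def proj(im,X):
    c=im['Rw'].T@(np.array(X)-im['C']);x,y=c[0]/c[2],c[1]/c[2];s=1+im['k1']*(x*x+y*y)
    return np.array([im['cx']+im['fx']*x*s,im['cy']+im['fy']*y*s])
E
cat > look.py <<'E'
from h import *
np.set_printoptions(precision=4,suppress=True)
H={'station':0,'funnel_mouth':.14,'push_bar':.044,'box_floor':.022,'catch_pivot':.048,'catch_knob':.074,'pan_grip':.094,'pan_lip':.017,'bottle_a_mid':.07,'bottle_b_mid':.07,'beaker_mid':.047,'rod0':None}
ims={n:grab(n) for n in('scene','top')}
for n,i in ims.items(): cv2.imwrite(f'pics/{n}0.png',i['frame']); print(n,i['C'],i['Rw'][:,2])
for k,z in H.items():
    rs=[]
    for n,i in ims.items():
        for r in ctrl.mark_of(i,k)[:2]:
            p=r['position'];print(k,n,round(r['p'],2),np.array(p)*[640,400],'' if z is None else atz(i,p,z))
            if r['p']>.4 : rs.append(ray(i,p))
    if len(rs)==2: print('   tri',*tri(rs))
o=ctrl.get_obs();print(o['t'],o['tool_pos'],o['tool_rot'],o['opening'],ctrl.pinch_z)
E
python3 look.py
```

```text
pics
scene [-0.3485  0.7173  0.6131] [ 0.7037 -0.5791 -0.4117]
top [ 0.3604 -0.0057  1.4184] [ 0.1449  0.004  -0.9894]
station scene 0.9 [308.224 213.72 ] [ 0.6252 -0.0211  0.    ]
station top 0.72 [320.512 186.6  ] [ 0.616  -0.0083  0.    ]
station top 0.42 [194.496 233.68 ] [0.4708 0.373  0.    ]
funnel_mouth scene 0.85 [310.08 171.6 ] [ 0.6201 -0.0284  0.14  ]
funnel_mouth top 0.83 [320.384 184.2  ] [ 0.5975 -0.0077  0.14  ]
   tri [ 0.5948 -0.0082  0.1526] [0.0006, 0.0006]
push_bar scene 0.6 [241.024 216.68 ] [0.666  0.1892 0.044 ]
push_bar top 0.65 [252.096 166.92 ] [0.6675 0.1961 0.044 ]
   tri [0.6651 0.1931 0.0463] [0.0032, 0.0032]
box_floor scene 0.82 [268.608 217.92 ] [0.6448 0.1109 0.022 ]
box_floor top 0.8 [279.68 171.6 ] [0.6579 0.1153 0.022 ]
   tri [0.655  0.1111 0.019 ] [0.0056, 0.0056]
catch_pivot scene 0.59 [351.104 194.2  ] [ 0.5688 -0.1495  0.048 ]
catch_pivot scene 0.35 [307.584 215.   ] [0.5437 0.0431 0.048 ]
catch_pivot top 0.94 [360.512 199.4  ] [ 0.5694 -0.1259  0.048 ]
   tri [ 0.562  -0.1313  0.0562] [0.0086, 0.0086]
catch_knob scene 0.5 [374.912 188.6  ] [
[... 765 characters left out ...]
bottle_b_mid scene 0.69 [331.392 176.2  ] [ 0.6833 -0.1661  0.07  ]
bottle_b_mid scene 0.24 [221.184 257.4  ] [0.4681 0.3527 0.07  ]
bottle_b_mid top 0.56 [371.904 164.52 ] [ 0.6694 -0.1585  0.07  ]
bottle_b_mid top 0.32 [386.176 213.32 ] [ 0.5256 -0.1976  0.07  ]
   tri [ 0.6691 -0.1564  0.0767] [0.0019, 0.0019]
beaker_mid top 0.94 [431.872 236.28 ] [ 0.4611 -0.3336  0.047 ]
beaker_mid top 0.67 [190.016 249.68 ] [0.4203 0.372  0.047 ]
   tri [ 0.3604 -0.0057  1.4184] [0.0, 0.0]
rod0 scene 0.67 [221.632 281.68 ] 
rod0 scene 0.64 [218.368 275.68 ] 
rod0 top 0.46 [191.68 229.32] 
rod0 top 0.45 [194.112 242.6  ] 
1.3 [ 0.2479 -0.5737  0.2313] [-3.0765 -0.6361 -0.    ] 0.08531368957193512 0.0187
```

```bash
python3 -c "
import cv2
a=cv2.imread('pics/top0.png');cv2.imwrite('pics/top0b.png',cv2.resize(a[110:310,130:470],(800,470),interpolation=2))
a=cv2.imread('pics/scene0.png');cv2.imwrite('pics/scene0b.png',cv2.resize(a[120:350,170:430],(678,600),interpolation=2))"
```

```text
(no output)
```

View pics/top0b.png

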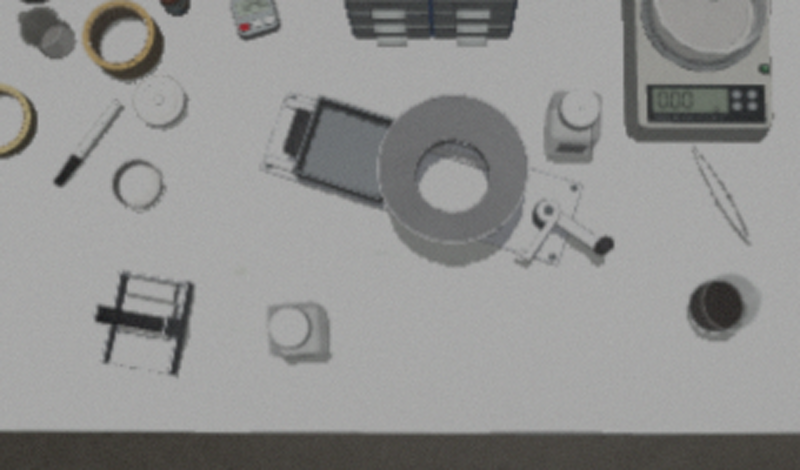

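View pics/scene0b.png

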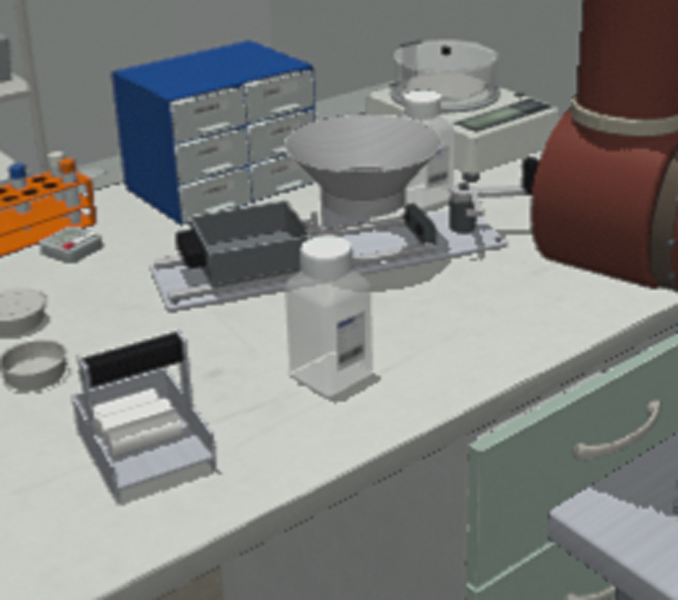

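```bash
cat > fit.py <<'E'
from h import *
from scipy.optimize import least_squares
np.set_printoptions(precision=4,suppress=True)
S={'funnel_mouth':(0,0,.14),'push_bar':(0,.22,.044),'box_floor':(0,.14,.022),'catch_pivot':(0,-.125,.048),'catch_knob':(0,-.205,.074),'station':(0,0,0)}
P={'pan_grip':(0,0,.094),'pan_lip':(-.059,0,.017)}
ims=[grab(n) for n in('scene','top')]
def fit(D,x0):
    ob=[]
    for k,X in D.items():
        for i in ims:
            r=ctrl.mark_of(i,k)
            if r and r[0]['p']>.5: ob.append((k,i,np.array(X),np.array(r[0]['position'])*[640,400]))
    def W(v,X):
        c,s=np.cos(v[2]),np.sin(v[2]);return [v[0]+c*X[0]-s*X[1],v[1]+s*X[0]+c*X[1],X[2]]
    f=lambda v:np.concatenate([proj(i,W(v,X))-p for k,i,X,p in ob])
    r=least_squares(f,x0,loss='soft_l1');print(r.x)
    for (k,i,X,p),e in zip(ob,f(r.x).reshape(-1,2)):print(k,'top' if i is ims[1] else 'scene',e)
    return r.x
fit(S,[.6,-.01,-.3]);fit(P,[.427,.38,-.16])
E
python3 fit.py
```

```text
[ 0.6041 -0.0123 -0.369 ]
funnel_mouth scene [-2.1891  1.7873]
funnel_mouth top [-0.775  -0.4811]
push_bar scene [-1.4609  1.6464]
push_bar top [ 0.4718 -3.3191]
box_floor scene [-1.2539  0.5907]
box_floor top [-0.6311  1.2722]
catch_pivot scene [2.0578 0.0274]
catch_pivot top [0.458  5.3602]
catch_knob scene [-0.0048 -2.7866]
catch_knob top [ 1.4846 -0.237 ]
station scene [4.8782 2.6997]
station top [ 3.0114 -0.9621]
[ 0.4214  0.3669 -0.2281]
pan_grip scene [-1.526  -2.7053]
pan_grip top [ 3.6655 -0.963 ]
pan_lip scene [0.705  4.4254]
pan_lip top [-0.7346  1.1969]
```

```bash
cat > c.py <<'E'
from h import *
np.set_printoptions(precision=4,suppress=True)
im=grab('top')
def w(c,z):return atz(im,((130+c[0]*.425)/640,(110+c[1]*200/470)/400),z)
print('plate'); q=[w(c,.008) for c in((290,93),(583,185),(557,263),(262,168))]
for a in q:print(a)
print('ctr',np.mean(q,0))
for a,b in((0,1),(3,2)):d=q[b]-q[a];print(np.linalg.norm(d),np.arctan2(-d[0],-d[1])*-1)
for a,b in((0,3),(1,2)):d=q[a]-q[b];print(np.linalg.norm(d),np.arctan2(d[1],d[0]))
print('funnel',w((453,180),.14),'pivot',w((543,210),.06),'knob',w((603,245),.095))
p=[w((97,313),.106),w((187,327),.106)];d=p[0]-p[1];print('handle',p,np.mean(p,0),np.linalg.norm(d),-np.arctan2(d[0],d[1]))
for k in('funnel_mouth','push_bar','catch_knob','pan_grip'):
    for r in ctrl.trace(im,k)[:1]:
        m=r['mask'].astype(np.uint8);(cx,cy),(ww,hh),an=cv2.minAreaRect(cv2.findNonZero(m))
        z={'funnel_mouth':.14,'push_bar':.055,'catch_knob':.095,'pan_grip':.08}[k]
        print(k,r['p'],m.sum(),(cx,cy),(ww,hh),an,atz(im,(cx/640,cy/400),z))
E
python3 c.py
```

```text
plate
[0.7302 0.1991 0.008 ]
[ 0.6084 -0.1823  0.008 ]
[ 0.5071 -0.1474  0.008 ]
[0.6301 0.2331 0.008 ]
ctr [0.6189 0.0256 0.008 ]
0.40037356828145076 -0.30907021212287666
0.3999543619857532 -0.31261948806790213
0.10574036038990324 -0.3277869595263916
0.10716827829169676 -0.33147354281831054
funnel [ 0.5908 -0.0136  0.14  ] pivot [ 0.5677 -0.1257  0.06  ] knob [ 0.5199 -0.1943  0.095 ]
handle [array([0.4355, 0.4097, 0.106 ]), array([0.4195, 0.301 , 0.106 ])] [0.4275 0.3553 0.106 ] 0.10986976640774558 -0.14600649414775244
funnel_mouth 0.81 6138 (318.506591796875, 180.71554565429688) (153.2915802001953, 64.27301025390625) 10.784297943115234 [ 0.6073 -0.0025  0.14  ]
push_bar 0.97 1448 (275.1000061035156, 172.69998168945312) (48.066619873046875, 37.31486892700195) 18.434946060180664 [0.6476 0.1259 0.055 ]
catch_knob 0.72 299 (370.9505920410156, 213.24237060546875) (35.70124435424805, 26.387876510620117) 22.833654403686523 [ 0.5227 -0.1509  0.095 ]
pan_grip 0.61 1065 (189.62161254882812, 246.270263671875) (40.77094650268555, 40.11335372924805) 9.462322235107422 [0.4286 0.3644 0.08  ]
```

Call:
carry_out(series=[[0.5,0.94,0.1,0,0,0.707,0],[0.5,0.94,0.1,0,0,0.707,0],[0.5,0.94,0.1,0,0,0.707,0],[0.5,0.94,0.1,0,0,0.707,0],[0.5,0.94,0.1,0,0,0.707,0],[0.5,0.94,0.1,0,0,0.707,0],[0.5,0.94,0.1,0,0,0.707,0],[0.5,0.94,0.1,0,0,0.707,0],[0.5,0.94,0.1,0,0,0.707,0],[0.5,0.94,0.1,0,0,0.707,0],[0.5,0.94,0.1,0,0,0.707,0],[0.5,0.94,0.1,0,0,0.707,0]])

```text
t: 3.65
tool_pos: [0.3983, -0.2907, 0.2616]
tool_rot: [2.539, 1.849, 0.0]
contact_force: [-0.1, -0.9, -0.5]
opening: -0.0002
```

Call:
carry_out(series=[[0.5,0.94,0,0,0,0,0],[0.5,0.94,0,0,0,0,0],[0.5,0.94,0,0,0,0,0],[0.5,0.94,0,0,0,0,0],[0.5,0.94,0,0,0,0,0],[0.5,0.94,0,0,0,0,0],[0.5,0.94,0,0,0,0,0],[0.5,0.94,0,0,0,0,0],[0.5,0.94,0,0,0,0,0],[0.5,0.94,0,0,0,0,0],[0.5,0.94,0,0,0,0,0],[0.5,0.94,0,0,0,0,0]])

```text
t: 4.85
tool_pos: [0.5483, -0.0087, 0.2614]
tool_rot: [2.542, 1.846, 0.0]
contact_force: [0.3, -0.4, 0.5]
opening: -0.0003
```

Call:
carry_out(series=[[0.5,0.94,0,0,0,0,0],[0.5,0.94,0,0,0,0,0],[0.5,0.94,0,-0.58,0.19,0,0],[0.5,0.94,0,-0.58,0.19,0,0],[0.5,0.94,0,-0.58,0.19,0,0],[0.5,0.94,0,-0.58,0.19,0,0],[0.5,0.94,0,-0.58,0.19,0,0],[0.5,0.94,0,-0.58,0.19,0,0],[0.5,0.94,0,-0.58,0.19,0,0],[0.5,0.94,0,-0.58,0.19,0,0],[0.5,0.94,0,-0.58,0.19,0,0],[0.5,0.94,0,-0.58,0.19,0,0]])

```text
t: 6.05
tool_pos: [0.6983, 0.2734, 0.2613]
tool_rot: [2.184, 1.586, -0.691]
contact_force: [0.4, -0.0, 0.7]
opening: -0.0001
```

```bash
cat > w.py <<'E'
import sys
from h import *
np.set_printoptions(precision=4,suppress=True)
im=grab('wrist');cv2.imwrite('pics/%s.png'%sys.argv[1],im['frame'])
H={'push_bar':.044,'box_floor':.022,'catch_pivot':.048,'catch_knob':.074,'pan_grip':.094,'pan_lip':.017,'funnel_mouth':.14,'bottle_b_mid':.07}
for k in sys.argv[2:]:
    for r in ctrl.mark_of(im,k)[:2]:print(k,r['p'],np.array(r['position'])*[640,400],atz(im,r['position'],H[k]))
o=ctrl.get_obs();print(o['t'],o['tool_pos'],o['tool_rot'],o['q'],im['C'])
E
python3 w.py w1 push_bar box_floor
```

```text
push_bar 0.66 [318.272 109.08 ] [0.6744 0.1968 0.044 ]
box_floor 0.73 [318.912 152.2  ] [0.649  0.1152 0.022 ]
box_floor 0.36 [316.928 112.4  ] [0.6663 0.1763 0.022 ]
6.2 [0.6977 0.2741 0.2573] [ 2.1822  1.5907 -0.6949] [ 0.4321  0.6227  0.9527 -0.4739  1.9705  0.6464] [0.7434 0.4128 0.3322]
```

View pics/w1.png

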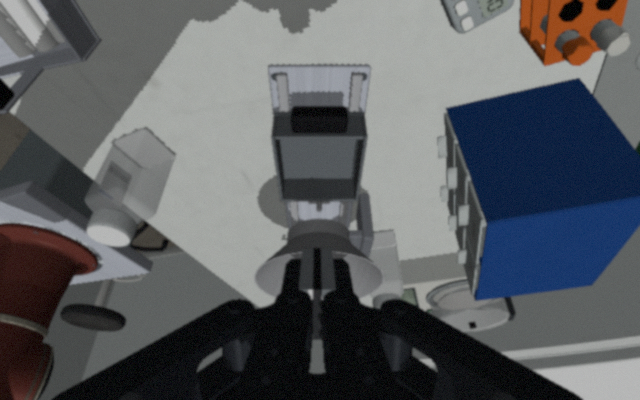

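Call:
carry_out(series=[[0,0,-0.96,0,0,0,0],[0,0,-0.96,0,0,0,0],[0,0,-0.96,0,0,0,0],[0,0,-0.96,0,0,0,0],[0,0,-0.96,0,0,0,0],[0,0,-0.96,0,0,0,0],[0,0,-0.96,0,0,0,0],[0,0,-0.96,0,0,0,0],[0,0,-0.9,0,0,0,0],[-0.186,-0.571,0,0,0,0,0],[-0.186,-0.571,0,0,0,0,0]])

```text
t: 7.3
tool_pos: [0.6876, 0.2434, 0.0438]
tool_rot: [2.184, 1.588, -0.693]
contact_force: [0.1, 0.7, 1.0]
opening: 0.0002
```

Call:
carry_out(series=[[-0.186,-0.571,-0.08,0,0,0,0],[-0.186,-0.571,-0.04,0,0,0,0],[-0.186,-0.571,0,0,0,0,0],[-0.186,-0.571,0,0,0,0,0],[-0.186,-0.571,0,0,0,0,0],[-0.186,-0.571,0,0,0,0,0],[-0.186,-0.571,0,0,0,0,0],[-0.186,-0.571,0,0,0,0,0],[-0.186,-0.571,0,0,0,0,0],[-0.186,-0.571,0,0,0,0,0],[-0.124,-0.38,0,0,0,0,0]])

```text
t: 8.4
tool_pos: [0.6383, 0.09, 0.0437]
tool_rot: [2.186, 1.586, -0.69]
contact_force: [2.0, 3.5, -3.0]
opening: -0.0003
```

Call:
carry_out(series=[[-0.062,-0.19,0,0,0,0,0],[-0.062,-0.19,0,0,0,0,0],[-0.062,-0.19,0,0,0,0,0],[-0.037,-0.114,0,0,0,0,0],[0,0,0,0,0,0,0]])

```text
t: 8.9
tool_pos: [0.6332, 0.0739, 0.044]
tool_rot: [2.185, 1.586, -0.691]
contact_force: [0.3, 0.9, -0.2]
opening: 0.0
```

Call:
carry_out(series=[[-0.037,-0.114,0,0,0,0,0],[-0.037,-0.114,0,0,0,0,0],[0,0,0,0,0,0,0]])

```text
t: 9.2
tool_pos: [0.6324, 0.0712, 0.0441]
tool_rot: [2.189, 1.59, -0.682]
contact_force: [1.5, 10.6, -0.8]
opening: -0.0002
```

Call:
carry_out(series=[[-0.037,-0.114,0,0,0,0,0],[0,0,0,0,0,0,0],[0,0,0,0,0,0,0]])

```text
t: 9.5
tool_pos: [0.6324, 0.0711, 0.0442]
tool_rot: [2.19, 1.594, -0.675]
contact_force: [3.5, 19.6, -0.1]
opening: -0.0002
```

```bash
cat > s.py <<'E'
import sys
from h import *
for n in('scene','top'):
    im=grab(n);a=im['frame']
    a=cv2.resize(a[110:310,130:470],(800,470),interpolation=2) if n=='top' else cv2.resize(a[120:350,170:430],(678,600),interpolation=2)
    cv2.imwrite(f'pics/{n}{sys.argv[1]}.png',a)
E
python3 s.py 1
```

```text
(no output)
```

View pics/scene1.png

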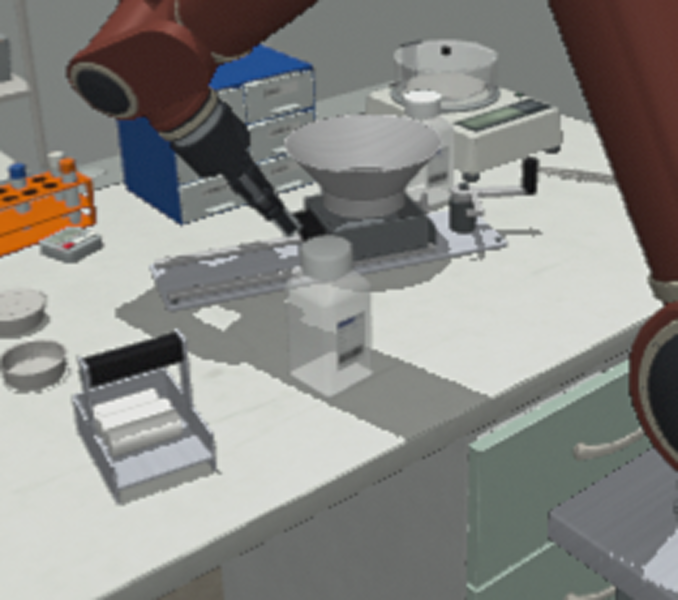

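View pics/top1.png

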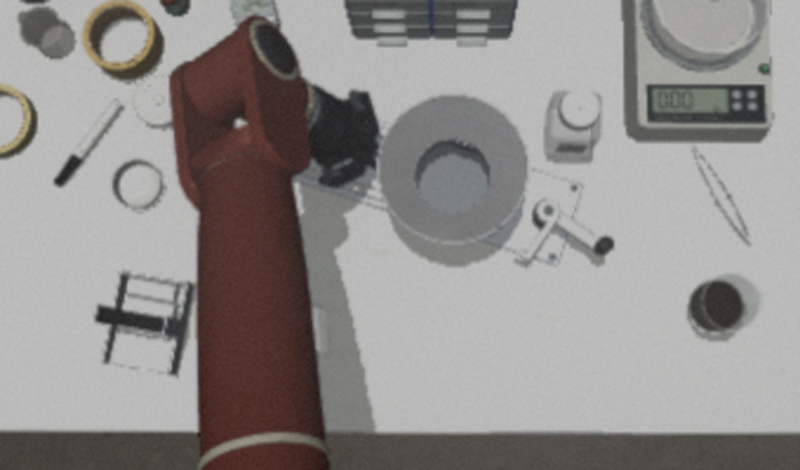

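Call:
carry_out(series=[[0.31,0.95,0,0,0,0,0],[0.31,0.95,0,0,0,0,0],[0.31,0.95,0.5,0,0,0,0],[0,0,1,0,0,0,0],[0,0,1,0,0,0,0],[0,0,1,0,0,0,0],[0,0,1,0.58,-0.19,0,0],[0,0,1,0.58,-0.19,0,0],[0,0,1,0.58,-0.19,0,0],[0,0,1,0.58,-0.19,0,0],[0,0,1,0.58,-0.19,0,0],[0,0,0,0.58,-0.19,0,0]])

```text
t: 10.8
tool_pos: [0.6558, 0.1364, 0.2627]
tool_rot: [2.413, 1.75, -0.284]
contact_force: [0.8, 0.4, 1.4]
opening: -0.0001
```

Call:
carry_out(series=[[-0.21,-0.96,0,0.58,-0.19,0,0],[-0.21,-0.96,0,0.58,-0.19,0,0],[-0.21,-0.96,0,0.58,-0.19,0,0],[-0.21,-0.96,0,0.58,-0.19,0,0],[-0.21,-0.96,0,0,0,0,0],[-0.21,-0.96,0,0,0,0,0],[-0.21,-0.96,0,0,0,0,0],[-0.21,-0.96,0,0,0,0,0],[-0.21,-0.96,0,0,0,0,0],[-0.21,-0.96,0,0,0,0,0],[-0.21,-0.96,0,0,0,0,0],[-0.21,-0.96,0,0,0,0,0]])

```text
t: 12.0
tool_pos: [0.5899, -0.1527, 0.2566]
tool_rot: [2.542, 1.845, -0.003]
contact_force: [-0.1, -0.6, -0.2]
opening: 0.0001
```

```bash
python3 w.py w2 catch_pivot catch_knob funnel_mouth bottle_b_mid
```

```text
catch_pivot 0.96 [294.272 155.8  ] [ 0.5712 -0.1338  0.048 ]
catch_knob 0.7 [268.288 231.8  ] [ 0.5228 -0.196   0.074 ]
12.25 [ 0.5907 -0.1509  0.2564] [-2.5421 -1.8457  0.0009] [-0.3719  0.0032  1.6216 -0.0005  1.5172 -0.057 ] [ 0.6143 -0.0774  0.3984]
```

View pics/w2.png

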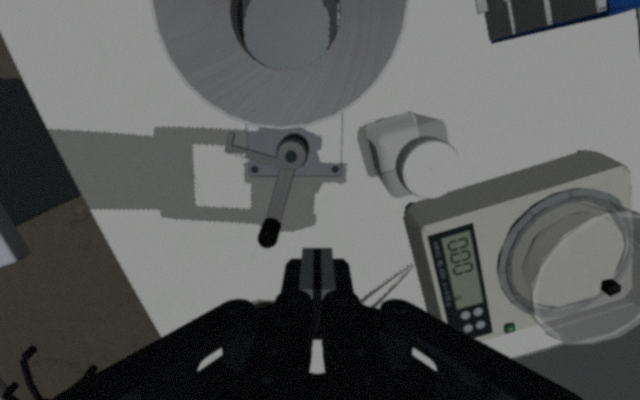

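Call:
carry_out(series=[[-0.36,-0.83,0,0,0,0,0],[-0.36,-0.83,0,0,0,0,0],[-0.36,-0.83,-0.5,0,0,0,0],[0,0,-1,0,0,0,0],[0,0,-1,0,0,0,0],[0,0,-1,0,0,0,0],[0,0,-1,0,0,0,0],[0,0,-1,0,0,0,0],[0,0,-1,0,0,0,0],[0,0,-0.9,0,0,0,0],[0,0,0,0,0,0,0]])

```text
t: 13.35
tool_pos: [0.5614, -0.2108, 0.0673]
tool_rot: [-2.535, -1.844, 0.006]
contact_force: [0.0, 1.2, -0.5]
opening: -0.0
```

```bash
python3 -c "
import numpy as np
from h import *
o=ctrl.get_obs();p=o['tool_pos'][:2];print(p,o['tool_pos'])
for f in np.arange(-.15,1.46,.1):
    s=np.array([-.08*np.sin(f),-.08*np.cos(f)]);c,n=.951,.310
    w=np.array([.569+c*s[0]+n*s[1],-.133-n*s[0]+c*s[1]]);print(round(f,2),w.round(4),((w-p)/.025).round(2));p=w
"
```

```text
[ 0.5614259  -0.21079933] [ 0.5614259  -0.21079933  0.06726439]
-0.15 [ 0.5558 -0.2119] [-0.22 -0.05]
-0.05 [ 0.548  -0.2102] [-0.31  0.07]
0.05 [ 0.5404 -0.2077] [-0.3  0.1]
0.15 [ 0.5331 -0.2045] [-0.29  0.13]
0.25 [ 0.5261 -0.2006] [-0.28  0.16]
0.35 [ 0.5196 -0.196 ] [-0.26  0.18]
0.45 [ 0.5136 -0.1907] [-0.24  0.21]
0.55 [ 0.5081 -0.1849] [-0.22  0.23]
0.65 [ 0.5032 -0.1786] [-0.2   0.25]
0.75 [ 0.499  -0.1718] [-0.17  0.27]
0.85 [ 0.4955 -0.1646] [-0.14  0.29]
0.95 [ 0.4927 -0.1571] [-0.11  0.3 ]
1.05 [ 0.4907 -0.1493] [-0.08  0.31]
1.15 [ 0.4894 -0.1414] [-0.05  0.32]
1.25 [ 0.489  -0.1335] [-0.02  0.32]
1.35 [ 0.4893 -0.1255] [0.01 0.32]
1.45 [ 0.4905 -0.1175] [0.05 0.32]
```

Call:
carry_out(series=[[-0.22,-0.05,0,0,0,0,0],[-0.31,0.07,0,0,0,0,0],[-0.3,0.1,0,0,0,0,0],[-0.29,0.13,0,0,0,0,0],[-0.28,0.16,0,0,0,0,0],[-0.26,0.18,0,0,0,0,0],[-0.24,0.21,0,0,0,0,0],[-0.22,0.23,0,0,0,0,0]])

```text
t: 14.15
tool_pos: [0.5102, -0.1872, 0.0714]
tool_rot: [2.542, 1.846, -0.001]
contact_force: [0.9, -2.3, 0.4]
opening: -0.0001
```

```bash
python3 s.py 2;python3 w.py w3 catch_knob
```

```text
catch_knob 0.91 [277.824 236.8  ] [ 0.4979 -0.1655  0.074 ]
14.35 [ 0.5101 -0.1869  0.0708] [-2.5404 -1.8454  0.0014] [-0.4882  0.0169  1.932  -0.0001  1.1946 -0.1739] [ 0.5339 -0.1116  0.2128]
```

View pics/scene2.png

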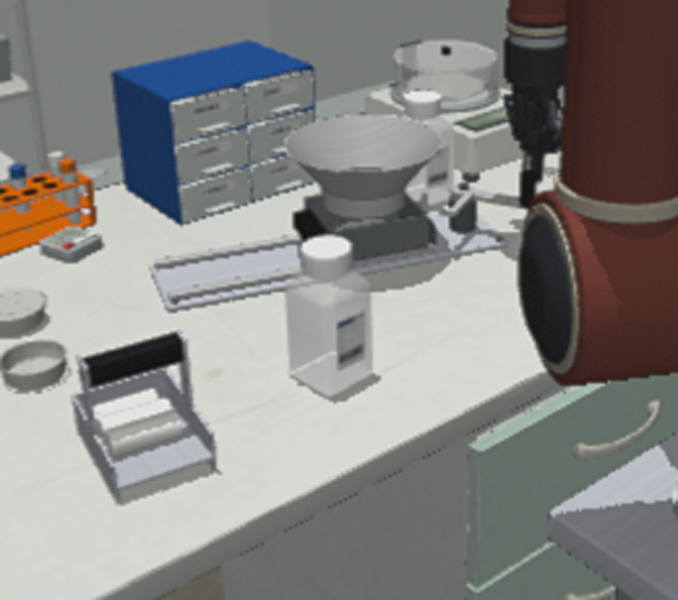

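View pics/w3.png

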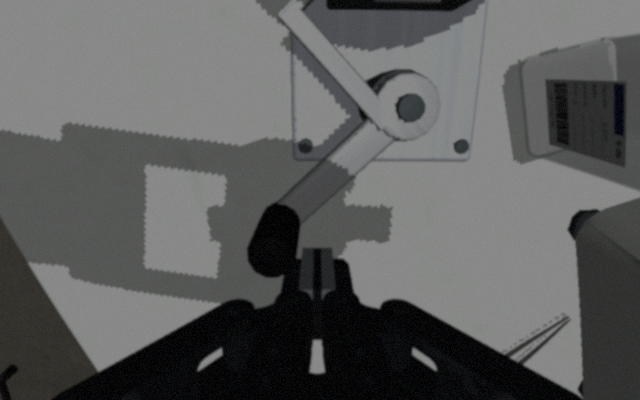

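Call:
carry_out(series=[[-0.2,0.25,-0.05,0,0,0,0],[-0.17,0.27,0,0,0,0,0],[-0.14,0.29,0,0,0,0,0],[-0.11,0.3,0,0,0,0,0],[-0.08,0.31,0,0,0,0,0],[-0.05,0.32,0,0,0,0,0],[0,0.25,0,0,0,0,0],[0,0,0,0,0,0,0]])

```text
t: 15.15
tool_pos: [0.4916, -0.1364, 0.0698]
tool_rot: [-2.54, -1.846, 0.001]
contact_force: [0.5, -0.5, -1.0]
opening: -0.0
```

Call:
carry_out(series=[[0.02,0.16,0,0,0,0,0],[0.02,0.16,0,0,0,0,0],[0.03,0.12,0,0,0,0,0],[0,0,0,0,0,0,0]])

```text
t: 15.55
tool_pos: [0.4929, -0.1281, 0.0698]
tool_rot: [2.54, 1.846, -0.007]
contact_force: [-4.2, -7.5, 1.5]
opening: -0.0001
```

Call:
carry_out(series=[[0.03,0.12,0,0,0,0,0],[0,0,0,0,0,0,0],[0,0,0,0,0,0,0]])

```text
t: 15.85
tool_pos: [0.493, -0.1278, 0.0699]
tool_rot: [2.537, 1.844, -0.014]
contact_force: [-7.0, -17.0, 1.1]
opening: -0.0001
```

```bash
python3 w.py w4 catch_knob catch_pivot
```

```text
catch_knob 0.68 [302.08 230.12] [ 0.4929 -0.1066  0.074 ]
catch_pivot 0.61 [463.296 209.2  ] [ 0.5705 -0.1316  0.048 ]
16.0 [ 0.493  -0.1279  0.0699] [ 2.5373  1.8442 -0.0141] [-0.3943 -0.0634  2.0125 -0.011   1.1931 -0.0765] [ 0.5177 -0.0515  0.2111]
```

View pics/w4.png

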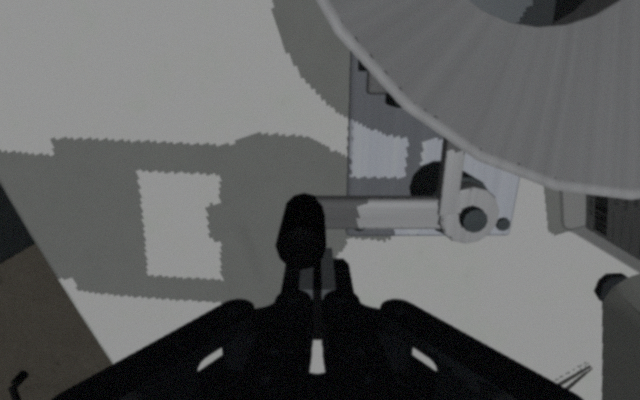

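Call:
carry_out(series=[[-0.31,-0.95,0,0,0,0,0],[0,0,1,0,0,0,0],[0,0,1,0,0,0,0],[0,0,1,0,0,0,0],[0,0,1,0,0,0,0],[0,0,1,0,0,0,0],[0,0,1,0,0,0,0],[0,0,1,0,0,0,0],[-0.15,0.95,0.3,0,0,0,0],[-0.15,0.95,0,0,0,0,0],[-0.15,0.95,0,0,0,0,0],[-0.15,0.95,0,0,0,0,0]])

```text
t: 17.2
tool_pos: [0.4717, -0.0511, 0.2525]
tool_rot: [-2.542, -1.845, -0.001]
contact_force: [-0.2, -0.1, -0.8]
opening: 0.0001
```

Call:
carry_out(series=[[-0.15,0.95,0,0,0,0,0.5],[-0.15,0.95,0,0,0,0,0.5],[-0.15,0.95,0,0,0,0,0.5],[-0.15,0.95,0,0,0,0,1],[-0.15,0.95,0,0,0,0,1],[-0.15,0.95,0,0,0,0,1],[-0.15,0.95,0,0,0,0,1],[-0.15,0.95,0,0,0,0,1],[-0.15,0.95,0,0,0,0,1],[-0.15,0.95,0,0,0,0,1],[-0.15,0.95,0,0,0,0,1],[-0.15,0.95,0,0,0,0,1]])

```text
t: 18.4
tool_pos: [0.4263, 0.234, 0.2524]
tool_rot: [-2.541, -1.846, 0.0]
contact_force: [-0.4, 0.5, -0.0]
opening: 0.0853
```

Call:
carry_out(series=[[-0.1,0.95,0,0,0,0,1],[-0.1,0.95,0,0,0,0,1],[0,0,0,0,0,0,1]])

```text
t: 18.7
tool_pos: [0.421, 0.2822, 0.2522]
tool_rot: [-2.538, -1.849, 0.001]
contact_force: [0.0, 0.1, 0.1]
opening: 0.0852
```

```bash
python3 w.py w5 pan_grip pan_lip; python3 s.py 3
```

```text
pan_grip 0.61 [295.616  79.08 ] [0.4304 0.3707 0.094 ]
pan_lip 0.65 [245.312  90.4  ] [0.3722 0.3799 0.017 ]
18.85 [0.4217 0.2798 0.2523] [-2.5418 -1.8461  0.001 ] [ 0.4387 -0.2485  1.8584 -0.      1.5323  0.7532] [0.4451 0.3572 0.3942]
```

View pics/w5.png

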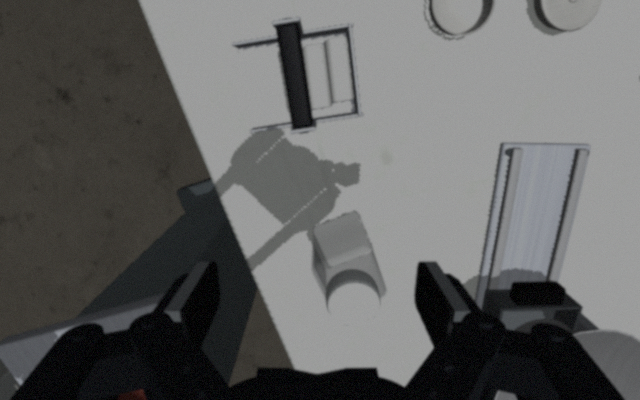

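View pics/top3.png

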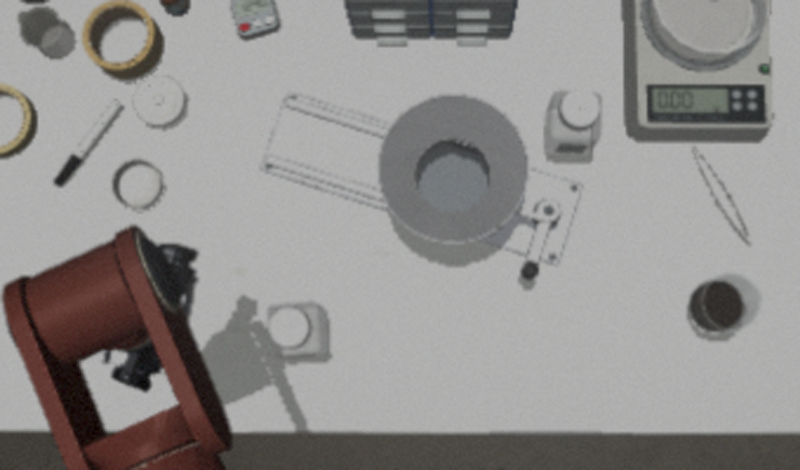

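```bash
python3 - <<'E'
from h import *
im=grab('wrist');a=im['frame'][0:150,220:380]
cv2.imwrite('pics/w5z.png',cv2.resize(a,(800,750),interpolation=2))
for e in [((287,22),(302,130)),((280,24),(293,130)),((301,22),(315,127))]:
    p=[atz(im,(x/640,y/400),.106) for x,y in e];d=p[0]-p[1];print(p,(p[0]+p[1])/2,np.linalg.norm(d),-np.arctan2(d[0],d[1]))
for e in [((350,27),(359,113))]:
    p=[atz(im,(x/640,y/400),.042) for x,y in e];d=p[0]-p[1];print(p,(p[0]+p[1])/2,np.linalg.norm(d),-np.arctan2(d[0],d[1]))
E
```

```text
[array([0.43987867, 0.40916138, 0.106     ]), array([0.42425811, 0.32715175, 0.106     ])] [0.43206839 0.36815656 0.106     ] 0.08348402436630566 -0.1882177054220398
[array([0.4342779 , 0.40951591, 0.106     ]), array([0.41712799, 0.32949114, 0.106     ])] [0.42570295 0.36950352 0.106     ] 0.08184181418132014 -0.2111140774112726
[array([0.45011727, 0.4057716 , 0.106     ]), array([0.43532647, 0.32613129, 0.106     ])] [0.44272187 0.36595145 0.106     ] 0.08100213655100821 -0.18362784510940966
[array([0.49357736, 0.39872017, 0.042     ]), array([0.47932615, 0.31942005, 0.042     ])] [0.48645176 0.35907011 0.042     ] 0.08057050350580108 -0.17781421105846928
```

View pics/w5z.png

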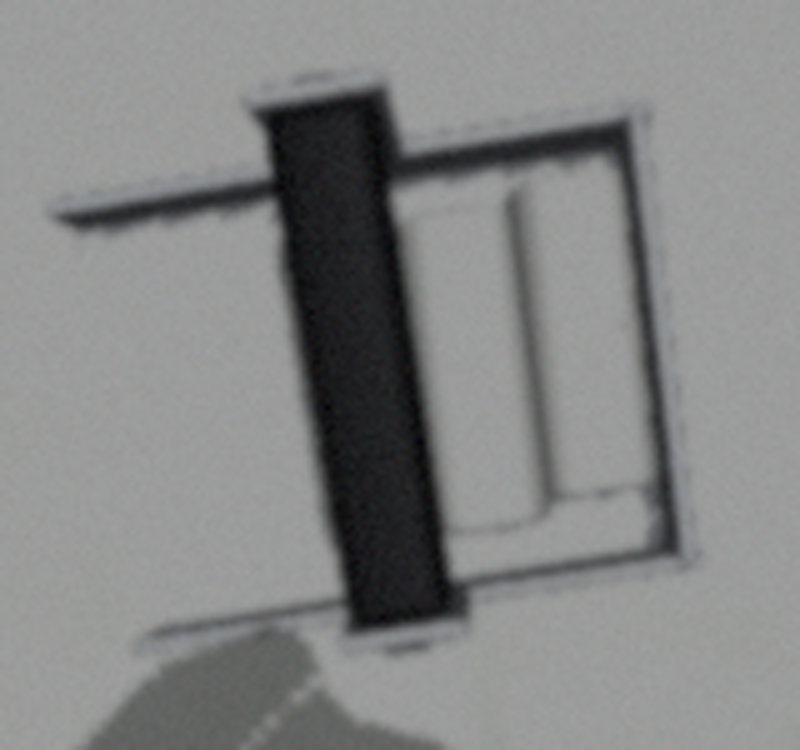

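Call:
carry_out(series=[[0.1,0.89,0,0,0,0.31,1],[0.1,0.89,0,0,0,0.31,1],[0.1,0.89,0,0,0,0.31,1],[0.1,0.88,0,0,0,0.31,1],[0,0,-1,0,0,0,1],[0,0,-1,0,0,0,1],[0,0,-1,0,0,0,1],[0,0,0,0,0,0,1]])

```text
t: 19.8
tool_pos: [0.4299, 0.3668, 0.1731]
tool_rot: [-2.423, -1.998, 0.013]
contact_force: [-0.4, 0.4, -1.0]
opening: 0.0855
```

```bash
python3 w.py w6 pan_grip; python3 s.py 4
```

```text
pan_grip 0.76 [322.176 201.2  ] [0.4338 0.3716 0.094 ]
19.9 [0.432  0.3683 0.1777] [-2.4235 -1.9989  0.001 ] [ 0.5748 -0.0439  1.8006  0.      1.3855  0.7663] [0.4457 0.4448 0.3146]
```

View pics/w6.png

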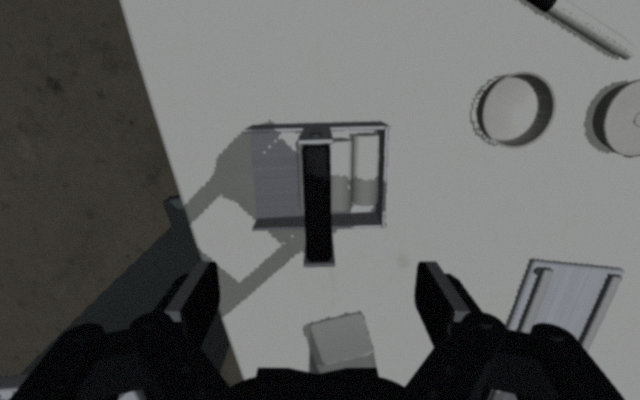

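View pics/scene4.png

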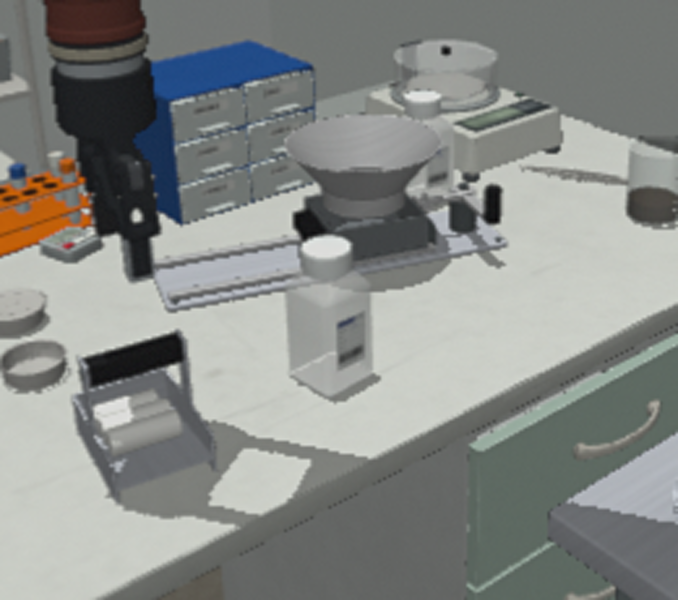

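Call:
carry_out(series=[[0.05,0.07,-1,0,0,0,1],[0,0,-1,0,0,0,1],[0,0,-1,0,0,0,1],[0,0,-1,0,0,0,1],[0,0,0,0,0,0,1],[0,0,0,0,0,0,0],[0,0,0,0,0,0,0],[0,0,0,0,0,0,0],[0,0,0,0,0,0,0],[0,0,0,0,0,0,0],[0,0,0,0,0,0,0]], grip_force=70)

```text
t: 21.1
tool_pos: [0.433, 0.3709, 0.0782]
tool_rot: [-2.422, -2.0, -0.001]
contact_force: [-3.1, 0.0, 3.7]
opening: 0.0169
```

Call:
carry_out(series=[[0,0,0.3,0,0,0,0],[0,0,0.5,0,0,0,0],[0,0,0.7,0,0,0,0],[0,0,0.8,0,0,0,0],[0,0,0.9,0,0,0,0],[0,0,0.9,0,0,0,0],[0,0,0.9,0,0,0,0],[0,0,0.9,0,0,0,0],[0,0,0.8,0,0,0,0],[0,0,0.6,0,0,0,0],[0,0,0.3,0,0,0,0]])

```text
t: 22.2
tool_pos: [0.4335, 0.3707, 0.2695]
tool_rot: [2.423, 2.0, 0.004]
contact_force: [-0.2, -0.1, -4.7]
opening: 0.0169
```

```bash
python3 s.py 5; python3 w.py w7 pan_lip
```

```text
pan_lip 0.64 [222.528 221.4  ] [0.3042 0.3172 0.017 ]
22.4 [0.4327 0.3703 0.2664] [-2.4226 -1.9998  0.0028] [ 0.5772 -0.0965  1.7015 -0.      1.5384  0.7678] [0.448  0.448  0.4107]
```

View pics/scene5.png

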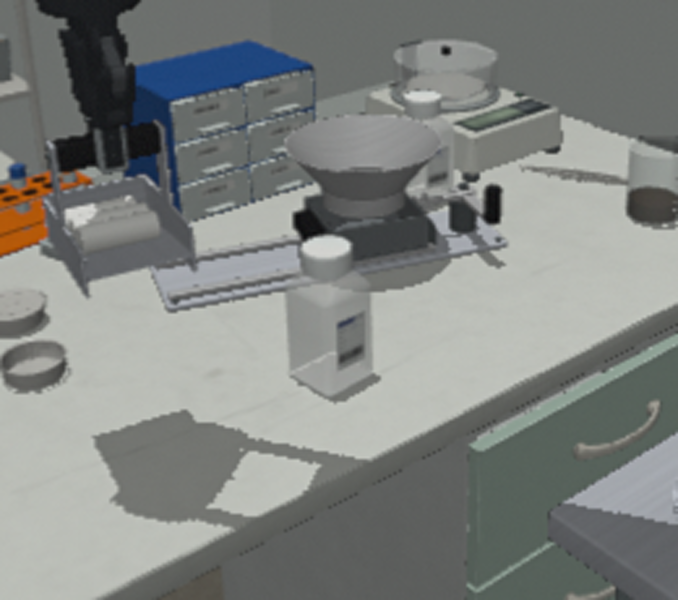

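View pics/w7.png

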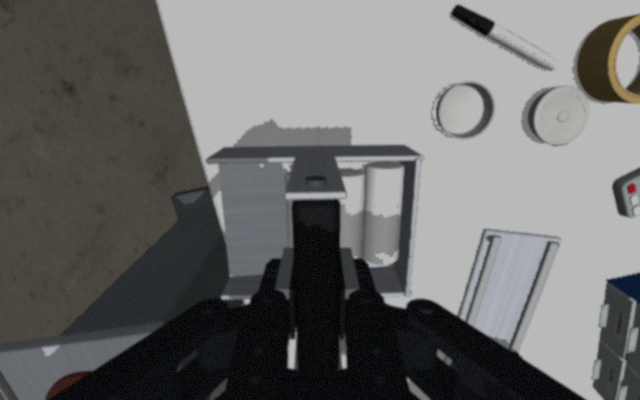

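Call:
carry_out(series=[[0.15,-0.25,0,0,0,0,0],[0.31,-0.5,0,0,0,0,0],[0.515,-0.843,0,0,0,0,0],[0.515,-0.843,0,0,0,0,0],[0.515,-0.843,0,0,0,0,0],[0.515,-0.843,0,0,0,0,0],[0.515,-0.843,0,0,0,0,0],[0.515,-0.843,0,0,0,0,0],[0.515,-0.843,0,0,0,0,0],[0.515,-0.843,0,0,0,0,0],[0.515,-0.843,0,0,0,0,0],[0.515,-0.843,0,0,0,0,0]])

```text
t: 23.6
tool_pos: [0.5738, 0.1387, 0.2668]
tool_rot: [-2.424, -1.999, 0.002]
contact_force: [0.5, -0.5, -4.9]
opening: 0.0168
```

Call:
carry_out(series=[[0.515,-0.843,0,0,0,0,0],[0.515,-0.843,0,0,0,0,0],[0.515,-0.843,0,0,0,0,0],[0.515,-0.843,0,0,0,0,0],[0.515,-0.843,0,0,0,0,0],[0.515,-0.843,0,0,0,0,0],[0.515,-0.843,0,0,0,0,0],[0.31,-0.5,0,0,0,0,0],[0.15,-0.25,0,0,0,0,0],[0,0,0,0,0,0,0]])

```text
t: 24.6
tool_pos: [0.6749, -0.0261, 0.267]
tool_rot: [-2.423, -1.998, 0.001]
contact_force: [-0.0, 0.4, -4.5]
opening: 0.0169
```

```bash
python3 s.py 6; python3 w.py w8 funnel_mouth pan_lip
```

```text
pan_lip 0.8 [221.504 221.08 ] [ 0.5441 -0.0773  0.017 ]
24.85 [ 0.6747 -0.0242  0.2677] [-2.4214 -2.0013 -0.0002] [-0.1462  0.1506  1.4476  0.0002  1.5435  0.0432] [0.6894 0.0527 0.4094]
```

View pics/scene6.png

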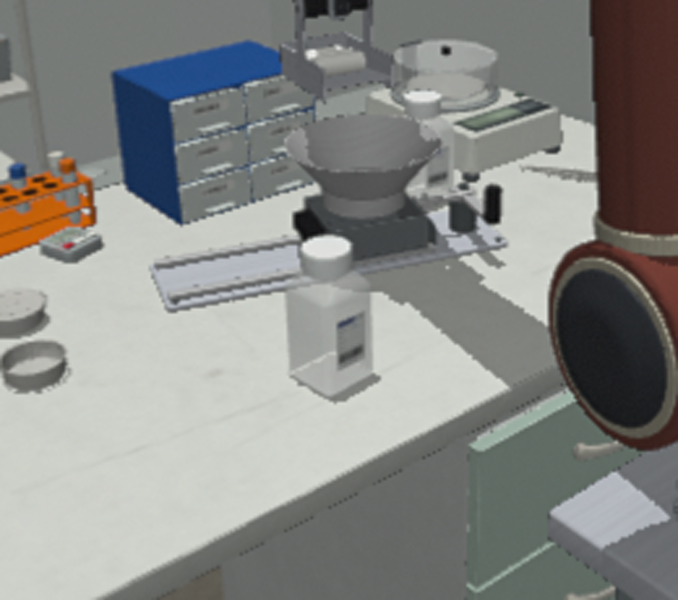

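View pics/w8.png

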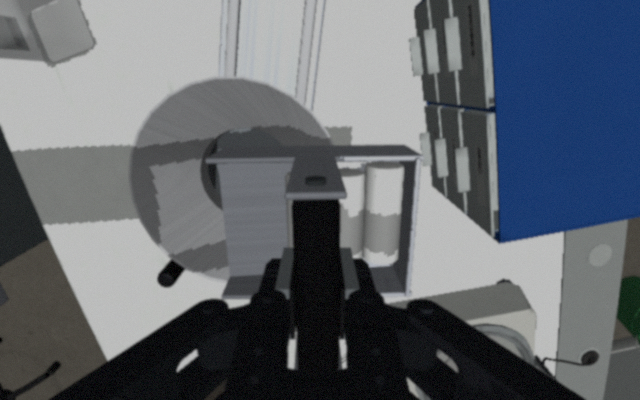

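View pics/top6.png

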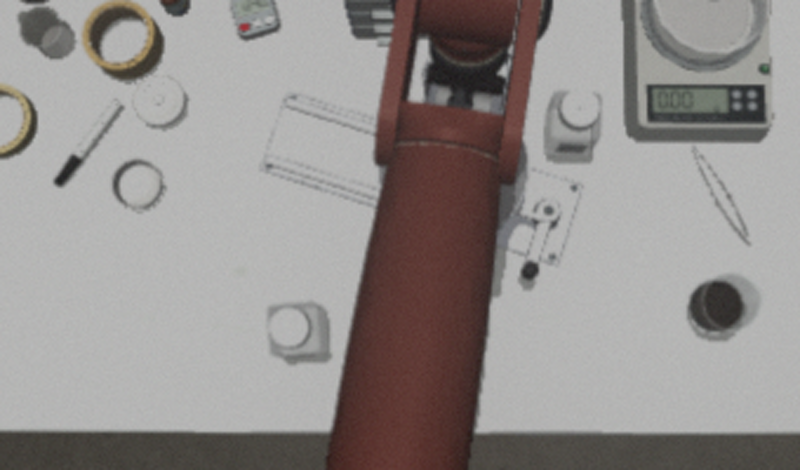

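```bash
python3 - <<'E'
from h import *
from scipy.optimize import least_squares
im=grab('wrist')
P=np.array([atz(im,(x/640,y/400),.14)[:2] for x,y in[(131,170),(141,128),(165,102),(200,85),(246,78),(285,90),(312,112),(145,230),(180,266)]])
for F in((.602,-.012),(.605,-.0135)):print(np.linalg.norm(P-F,axis=1).round(4))
print(least_squares(lambda v:np.linalg.norm(P-v,axis=1)-.09,[.6,-.01]).x)
E
```

```text
[0.0812 0.0839 0.0842 0.0855 0.0911 0.094  0.0944 0.0832 0.0851]
[0.0846 0.087  0.0866 0.087  0.0914 0.0931 0.0927 0.0857 0.0863]
[ 0.61002644 -0.0146389 ]
```

Call:
carry_out(series=[[-0.033,-0.01,-0.18,-0.0945,-0.491,0,0],[-0.033,-0.01,-0.18,-0.0945,-0.491,0,0],[-0.033,-0.01,-0.18,-0.0945,-0.491,0,0],[-0.033,-0.01,-0.18,-0.0945,-0.491,0,0],[-0.033,-0.01,-0.18,-0.0945,-0.491,0,0],[-0.033,-0.01,-0.18,-0.0945,-0.491,0,0],[-0.033,-0.01,-0.18,-0.0945,-0.491,0,0]])

```text
t: 25.6
tool_pos: [0.6687, -0.0263, 0.2361]
tool_rot: [2.199, 1.817, 0.323]
contact_force: [0.5, 0.8, -4.8]
opening: 0.0168
```

```bash
python3 s.py 7; python3 w.py w9
```

```text
25.75 [ 0.6681 -0.0262  0.2355] [2.202  1.8192 0.3198] [-0.144  -0.0587  1.745  -0.0173  1.1078  0.0509] [0.6342 0.0606 0.3679]
```

View pics/scene7.png

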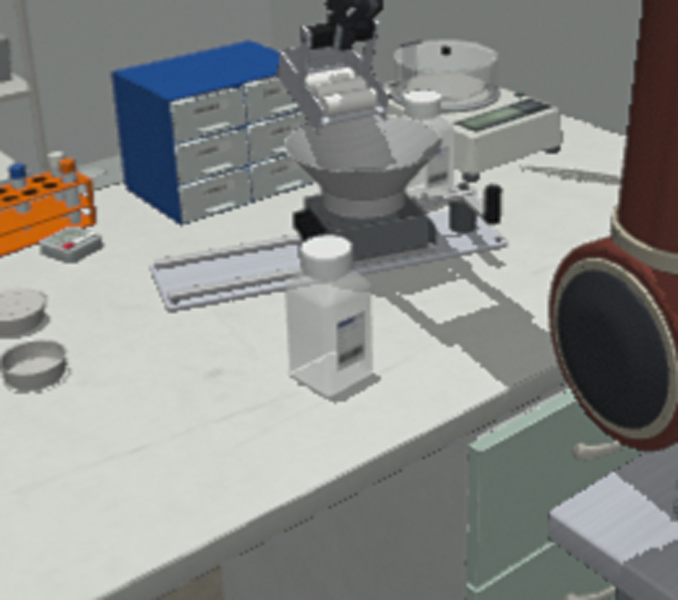

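View pics/w9.png

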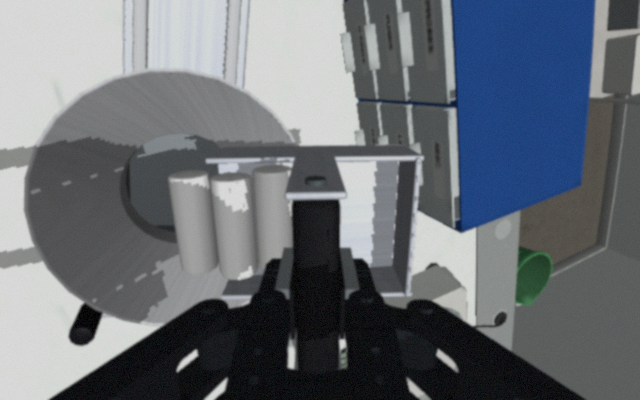

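Call:
carry_out(series=[[0,0,0,0,0,0,0],[0,0,0,0,0,0,0],[0,0,0,0,0,0,0],[0,0,0,0,0,0,0],[0,0,0,0,0,0,0],[0,0,0,0,0,0,0]])

```text
t: 26.35
tool_pos: [0.6693, -0.027, 0.2361]
tool_rot: [2.201, 1.817, 0.321]
contact_force: [0.5, -1.3, -1.5]
opening: 0.0171
```

```bash
python3 s.py 8; python3 w.py w10
```

```text
26.5 [ 0.6692 -0.027   0.236 ] [2.2012 1.8172 0.3213] [-0.1448 -0.0575  1.7434 -0.0174  1.1062  0.0509] [0.6359 0.0597 0.3693]
```

View pics/scene8.png

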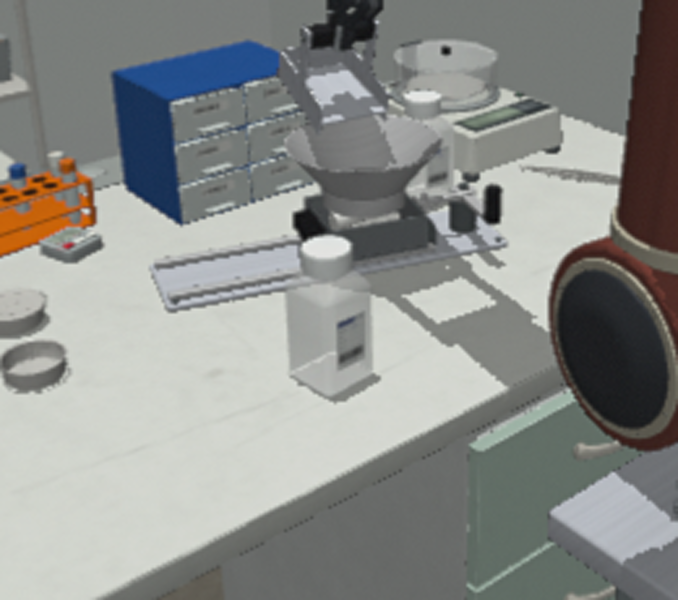

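View pics/w10.png

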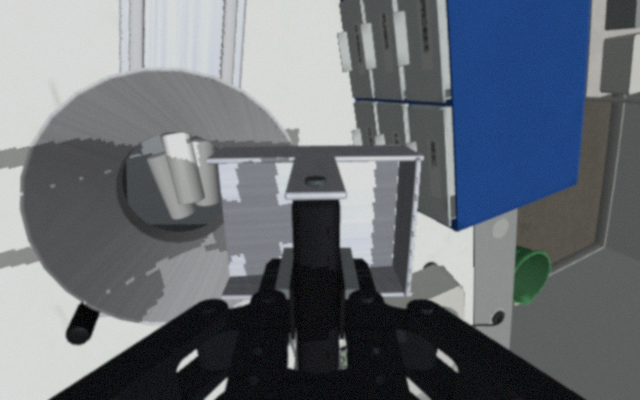

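Call:
carry_out(series=[[0,0,0.6,0,0,0,0],[0,0,0.6,0,0,0,0],[0,0,0.4,0.0945,0.491,0,0],[0,0,0,0.0945,0.491,0,0],[0,0,0,0.0945,0.491,0,0],[0,0,0,0.0945,0.491,0,0],[0,0,0,0.0945,0.491,0,0],[0,0,0,0.0945,0.491,0,0],[0,0,0,0.0945,0.491,0,0],[-0.4,0.7,0,0,0,0,0],[-0.55,0.95,0,0,0,0,0],[-0.55,0.95,0,0,0,0,0]])

```text
t: 27.7
tool_pos: [0.6317, 0.039, 0.2778]
tool_rot: [2.422, 1.998, 0.004]
contact_force: [0.4, -0.0, -1.8]
opening: 0.017
```

Call:
carry_out(series=[[-0.57,0.95,0,0,0,0,0],[-0.57,0.95,0,0,0,0,0],[-0.57,0.95,0,0,0,0,0],[-0.57,0.95,0,0,0,0,0],[-0.57,0.95,0,0,0,0,0],[-0.57,0.95,0,0,0,0,0],[-0.57,0.95,0,0,0,0,0],[-0.57,0.95,0,0,0,0,0],[-0.57,0.95,0,0,0,0,0],[-0.57,0.95,0,0,0,0,0],[-0.57,0.95,0,0,0,0,0],[-0.57,0.95,0,0,0,0,0]])

```text
t: 28.9
tool_pos: [0.4599, 0.3246, 0.2781]
tool_rot: [2.422, 2.0, 0.006]
contact_force: [0.9, 0.4, -2.4]
opening: 0.0167
```

```bash
python3 - <<'E'
from h import *
im=grab('top');a=im['frame'][140:230,260:400];cv2.imwrite('pics/topz.png',cv2.resize(a,(784,504),interpolation=2))
o=ctrl.get_obs();print(o['t'],o['tool_pos'],o['tool_rot'])
for r in ctrl.mark_of(im,'rod0'):print(r['p'],atz(im,r['position'],.034))
E
python3 s.py 9
```

```text
28.95 [0.45773325 0.32771083 0.27809709] [-2.4162773  -2.0025131  -0.00667834]
0.6 [ 0.59685065 -0.01783018  0.034     ]
0.57 [ 6.15096462e-01 -4.44189100e-04  3.40000000e-02]
0.51 [ 0.61960403 -0.01036709  0.034     ]
```

View pics/topz.png

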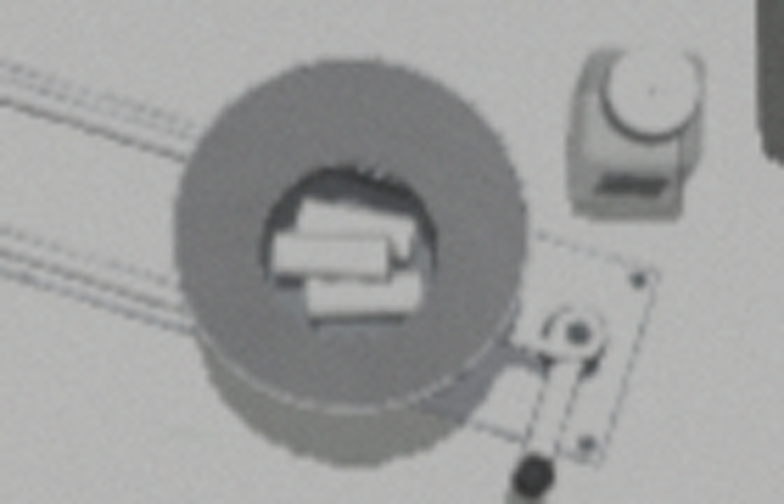

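View pics/scene9.png

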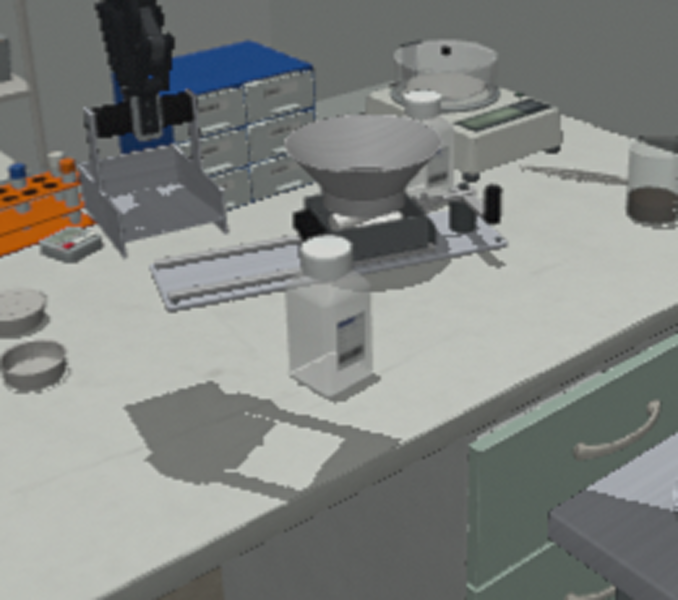

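Call:
carry_out(series=[[-0.5,0.86,0,0,0,0,0],[-0.5,0.86,0,0,0,0,0],[0,0,-1,0,0,0,0],[0,0,-1,0,0,0,0],[0,0,-1,0,0,0,0],[0,0,-1,0,0,0,0],[0,0,-1,0,0,0,0],[0,0,-1,0,0,0,0],[0,0,-0.8,0,0,0,0],[0,0,-0.4,0,0,0,0],[0,0,-0.2,0,0,0,0],[0,0,0,0,0,0,0]])

```text
t: 30.3
tool_pos: [0.4361, 0.3658, 0.0913]
tool_rot: [2.423, 1.999, 0.0]
contact_force: [-0.3, -0.1, -2.2]
opening: 0.0169
```

```bash
python3 - <<'E'
from h import *
im=grab('scene');cv2.imwrite('pics/scz.png',cv2.resize(im['frame'][200:350,150:350],(800,600),interpolation=2))
o=ctrl.get_obs();print(o['t'],o['tool_pos'],o['contact_force'])
E
```

```text
30.35 [0.43646005 0.36620925 0.09208347] [-0.19943334  0.61801171 -1.69454256]
```

View pics/scz.png

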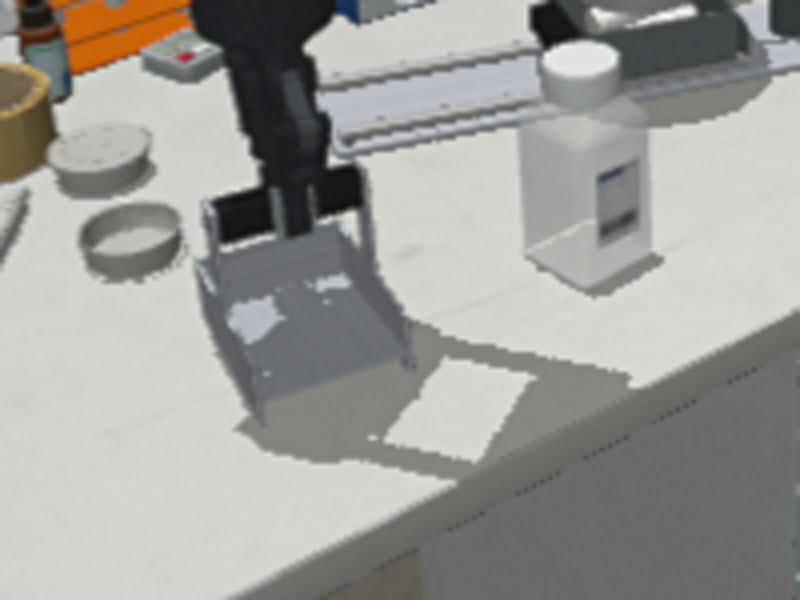

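Pan is ~13 mm up and level; lower the rest gently.

Call:
carry_out(series=[[0,0,-0.2,0,0,0,0],[0,0,-0.15,0,0,0,0],[0,0,-0.1,0,0,0,0],[0,0,-0.05,0,0,0,0],[0,0,0,0,0,0,0]])

```text
t: 30.85
tool_pos: [0.4357, 0.3661, 0.0786]
tool_rot: [2.423, 2.0, 0.0]
contact_force: [0.7, -0.4, -2.0]
opening: 0.0169
```

Call:
carry_out(series=[[0,0,-0.05,0,0,0,0],[0,0,-0.05,0,0,0,0],[0,0,0,0,0,0,0]])

```text
t: 31.15
tool_pos: [0.4359, 0.3664, 0.0782]
tool_rot: [-2.422, -2.0, 0.0]
contact_force: [-5.1, -2.6, 9.2]
opening: 0.0169
```

Call:
carry_out(series=[[0,0,0,0,0,0,0.4],[0,0,0,0,0,0,0.6],[0,0,0,0,0,0,1],[0,0,0,0,0,0,1],[0,0,0,0,0,0,1],[0,0,0.5,0,0,0,1],[0,0,1,0,0,0,1],[0,0,1,0,0,0,1],[0,0,1,0,0,0,1],[0,0,1,0,0,0,1],[0,0,1,0,0,0,1],[0,0,0,0,0,0,1]])

```text
t: 32.35
tool_pos: [0.4379, 0.3675, 0.2196]
tool_rot: [2.422, 1.999, 0.015]
contact_force: [-0.2, 0.0, 0.7]
opening: 0.0851
```

```bash
python3 - <<'E'
from h import *
im=grab('scene');cv2.imwrite('pics/scy.png',cv2.resize(im['frame'][150:350,150:400],(750,600),interpolation=2))
for k,z in(('pan_grip',.094),('pan_lip',.017)):
    for r in ctrl.mark_of(im,k)[:1]:print(k,r['p'],atz(im,r['position'],z))
im=grab('wrist')
for k,z in(('pan_grip',.094),('pan_lip',.017)):
    for r in ctrl.mark_of(im,k)[:1]:print(k,r['p'],atz(im,r['position'],z))
o=ctrl.get_obs();print(o['t'],o['tool_pos'],o['contact_force'],o['opening'])
E
python3 s.py 10
```

```text
pan_grip 0.91 [0.43118053 0.36407822 0.094     ]
pan_lip 0.73 [0.38714677 0.36402315 0.017     ]
pan_grip 0.58 [0.43556107 0.36419613 0.094     ]
pan_lip 0.76 [0.37617161 0.37943427 0.017     ]
32.65 [0.43496554 0.3655386  0.211777  ] [-0.21398186 -0.07917079 -0.58718315] 0.08519030310692013
```

View pics/scy.png

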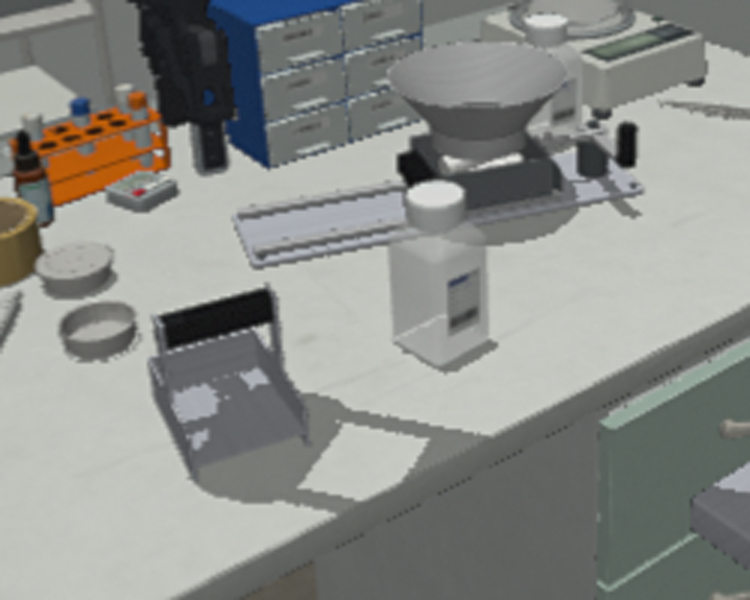

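View pics/top10.png

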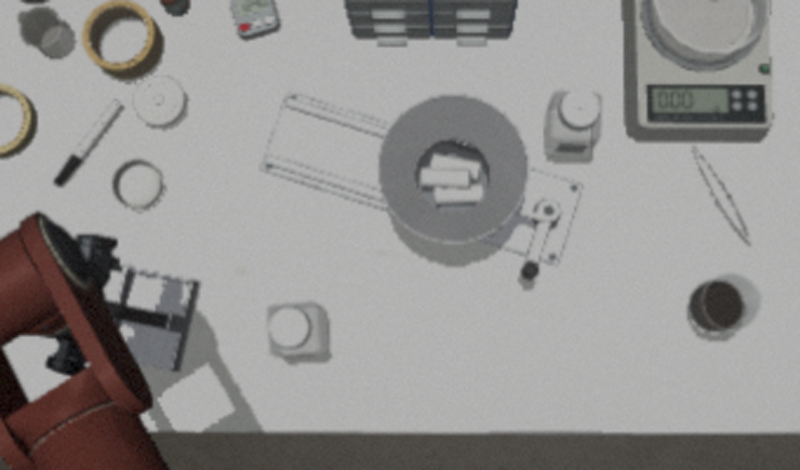

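```bash
python3 -c "
from station import ctrl
print(ctrl.finish_job())"
```

```text
the job is handed in; nothing more can be done
None
```

I did all the steps and handed the job in at about 33 s of the 72 s allowed. `finish_job` reports no verdict, so success is judged only from the pictures and forces below.

- **Box:** I pushed it against the stop with the gripper leaned away. At the end the force rose to about 20 N with no further movement. Later pictures still show it under the funnel.
- **Catch:** I swung the lever to its end stop. At the end it pushed back with about 18 N and did not move. The knob then measured along the station's -x from the pivot, and it was still there in the last overhead picture.
- **Cylinders:** All three rolled out at about 20° of tilt, less than the 30–50° expected. The overhead picture shows all three in the box through the spout. One lies on top of the other two; I did not measure its height, but by their diameter I estimate its centre at about 33 mm above the box floor, under the 60 mm limit.
- **Pan:** It stands on the bench within about 5 mm of where it started, released, with the gripper about 0.14 m above its gripping height. I judged it upright from the picture and from the release height being the same as at pick-up; I did not measure the tilt.
- **Bystanders:** The two bottles and the beaker look unmoved in the last overhead picture.

Some checks disagreed:
- The pan lip position from the scene camera and the wrist camera differed by about 15–20 mm in the last check.
- Early marks of the station's yaw differed by up to 0.07 rad. I settled this with the plate edges.
- The catch lever looked to be at about 0.2–0.35 rad before I touched it, rather than 0.

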